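# Clip the banknotes down in the cash tray

## Robot

A 6-joint arm with a two-finger parallel gripper is mounted at the origin on a cart in front of the work surface, level with it; the furniture and walls round the work are solid. World frame = base frame: x ahead of the robot, y to its left, z up, the work surface at z = 0. Lengths are in mm, angles in rad, forces in N, time in s.
With the tool pointing down it reaches from about 350 to 975 mm from the base axis. Payload 7.1 kg.
Tool frame: the origin (TCP) lies at the very end of the fingers, on their centre line; the grasp point (between the pads) lies 19 mm behind it; y points along the fingers, x is the direction in which the jaws open and shut, and the axes are right-handed (so a half turn about y gives the same grasp; the last joint's range is limited). The gripper opens to 88 mm and grips with 3 to 60 N. Pads are 20 mm wide; open, the fingers measure 115 mm over their backs; the gripper's body (75 mm by 178 mm) begins 61 mm behind the grasp point.
Start: joints at [1.237, 0.423, 1.63, -0, 1.089, -0.019], TCP at [193.484, 594.28, 222.675] pointing down, gripper open.
Joint ranges: [-3, 3], [-0.9, 2.11], [0.09, 2.58], [-1.31, 4.45], [0.11, 2.69], [-2.54, 2.54]. Speed limits (rad/s): [2.39, 2.39, 3.01, 3.14, 3.14, 3.14].

## Interface

Orientations are given as a rotation vector (axis times angle).
In Python, from workcell import ctrl gives the robot as it stands. The module is installed in compiled form; this text tells all that it offers.
- The arm moves only by the tool jog_arm, never from a script. Its argument "steps" is a list of rows, each an object with "turn": the turn, a rotation vector about the world's x, y, z scaled (see below), a list of three; "dp": the shift along the world's x, y, z scaled (see below), a list of three; "claw": the opening, from 0 (shut) to 1 (fully open). In form: [{"turn": [wx, wy, wz], "dp": [x, y, z], "claw": claw}, ...]. A call has 1 to 12 rows; each row is the pose to reach, as a shift and turn from the pose measured when the call began, turning the shorter way round; what a row does not reach only later rows make up. The controller multiplies each number of a shift by 80 mm and each number of a turn by pi rad. A row lasts 1/12 s, in which the tool goes at most 41.7 mm and 7.16 degrees, less where a joint would pass 70% of its speed; a pose out of reach is approached as far as the arm can. A call with a number of a shift or a turn outside -1 to 1 is refused whole. A call with a gripper value outside its range is refused whole. The fingers move at their own pace and stop on an object; the grip force is fixed at half the most. Time passes only in rows, so rows that repeat a pose let the fingers close. It gives the time, the measured TCP pose, the force and the opening at its end, in the units of the state.
- ctrl.get_obs(): the state, without advancing time (a new reading comes with each control period).
- ctrl.get_image(name): name is "side" or "top" or "wrist"; returns a dict with "img" (400x640x3 uint8, red, green, blue), "range_z" (400x640 float32, mm along the optical axis (not along the pixel's ray), 0 where there is no reading), "fovy" (degrees; the focal length in pixels is half the picture's height over the tangent of half this angle, whatever the lens; pixels are square), "cx", "cy" (the principal point, pixels), "camera_from_world" (4x4, takes a point from world to camera coordinates); the wrist camera has in their place "hand_eye" (4x4, takes a point from camera to tool coordinates, whose origin is the TCP and whose axes are the tool frame's). Camera axes: x right, y down, z forward; pixel columns grow to the right and rows downward; lengths in mm; the calibration is good to about 2 mm. A picture is of the moment at which its call begins: read the wrist's pose just before it.
- ctrl.close_job(): hands the job in, once; it reports no verdict.
The state is a dict: "t": time; "qpos": joint angles; "qvel": joint speeds; "joint_torque": joint torques, N m; "ee_pos": TCP position; "orientation": TCP orientation; "ft_force": force on the tool from outside, world axes, zero at the start; "moment": the same for the moment, N m; "width": finger opening in mm.
Only numpy, scipy, OpenCV 4.12 (cv2) and the standard library are available. Lean on these libraries where they do the work, as an engineer would, in place of code of your own. Each camera call takes 0.05 s, during which the arm holds its last target.

## Task

The cash tray is loaded for the shift and all four of its note clips still stand open: push the clip of each compartment that holds banknotes over and down until it lies on its notes. One compartment holds the brown loyalty cards, which go out with every order: leave its clip standing. Only push with the fingertips: grip and pick up nothing, and leave the notes, the cards and the things beside the tray where they are.

Things in the scene. Friction and masses are not known exactly. Their poses are not given: they have to be found in the camera images.
- cash_tray: black cash tray, 244 (x) x 310 (y) x 46 mm, fixed. Origin: centre of its underside. Four coin cups on its -x side (the user's), four note compartments side by side on its +x side, each 72 x 140 mm, with 42 mm high dividers. The rod on which all four clips turn runs along the tray's y at tray x = +108 mm, z = +36 mm, just inside the rear wall
- bay_1 (a point): centre of the floor of note compartment 1 (1 is the leftmost as seen from the coin-cup side, at tray y = +114 mm; then +38, -38, -114 mm), at tray x = +48 mm, z = +4 mm
- bay_2 (a point): centre of the floor of note compartment 2 (1 is the leftmost as seen from the coin-cup side, at tray y = +114 mm; then +38, -38, -114 mm), at tray x = +48 mm, z = +4 mm
- bay_3 (a point): centre of the floor of note compartment 3 (1 is the leftmost as seen from the coin-cup side, at tray y = +114 mm; then +38, -38, -114 mm), at tray x = +48 mm, z = +4 mm
- bay_4 (a point): centre of the floor of note compartment 4 (1 is the leftmost as seen from the coin-cup side, at tray y = +114 mm; then +38, -38, -114 mm), at tray x = +48 mm, z = +4 mm
- clip_1 (a joint): angle of the grey note clip in the middle of compartment 1: arm 92 mm long from the rod, 32 wide, 4 thick, its foot at the free end reaching 18 mm below the rod's level. 0: level, free end towards the coin cups, foot on the notes; pi/2: upright; 1.9: leaning back, at its stop. Starts at 1.5 to 1.75. Stiff hinge, turned by under 1 N: stays where it is left, but drops shut from below about 0.7
- clip_2 (a joint): angle of the grey note clip in the middle of compartment 2: arm 92 mm long from the rod, 32 wide, 4 thick, its foot at the free end reaching 18 mm below the rod's level. 0: level, free end towards the coin cups, foot on the notes; pi/2: upright; 1.9: leaning back, at its stop. Starts at 1.5 to 1.75. Stiff hinge, turned by under 1 N: stays where it is left, but drops shut from below about 0.7
- clip_3 (a joint): angle of the grey note clip in the middle of compartment 3: arm 92 mm long from the rod, 32 wide, 4 thick, its foot at the free end reaching 18 mm below the rod's level. 0: level, free end towards the coin cups, foot on the notes; pi/2: upright; 1.9: leaning back, at its stop. Starts at 1.5 to 1.75. Stiff hinge, turned by under 1 N: stays where it is left, but drops shut from below about 0.7
- clip_4 (a joint): angle of the grey note clip in the middle of compartment 4: arm 92 mm long from the rod, 32 wide, 4 thick, its foot at the free end reaching 18 mm below the rod's level. 0: level, free end towards the coin cups, foot on the notes; pi/2: upright; 1.9: leaning back, at its stop. Starts at 1.5 to 1.75. Stiff hinge, turned by under 1 N: stays where it is left, but drops shut from below about 0.7
- notes_a: banded bundle of plain greenish banknotes, 130 x 64 x 14 mm, loose in one of the compartments, long side along the tray's x; origin: centre of its underside
- notes_b: banded bundle of plain bluish banknotes, 130 x 64 x 14 mm, loose in one of the compartments, long side along the tray's x; origin: centre of its underside
- notes_c: banded bundle of plain reddish banknotes, 130 x 64 x 14 mm, loose in one of the compartments, long side along the tray's x; origin: centre of its underside
- cards: stack of kraft-brown loyalty cards, about 91 x 60 x 8 mm, loose in the remaining compartment; origin: centre of its underside
- stamp: bystander: loyalty-card stamp with a red turned handle, standing, 24 x 34 x 74 mm; origin 3 mm below its underside's centre
- ink_pad: bystander: flat dark blue ink pad, 66 x 86 x 12 mm; origin: centre of its underside
- order_pad: bystander: white order pad, 142 x 92 x 16 mm; origin: centre of its underside
- pen: bystander: black ball pen lying, 136 mm long along its y; origin: centre of its underside

How it is judged:
By the outcome, as a careful person would: the job done as asked, in the order asked, and still so for the second after the job is handed in, with the robot touching nothing.
It also fails if it takes over 69 s, if anything falls off the work surface, if the arm or the gripper's body presses on something with over 40 N, if the wrist force passes 120 N, or if a joint passes its speed limit or range.

## Working session

There is one attempt and no reset: what is moved stays moved. The work goes in short steps, Python scripts to look and compute and a tool call to move; the robot and the scene stay as the last step left them, time stands still between calls to the robot, and variables do not carry over. Pictures are saved under pics/ and viewed, and the job is handed in when it is done.

Besides the shell and the picture viewer there is one more tool, called after "Request:" in YAML: its name, and indented under it one key for each argument. jog_arm: Moves the arm, as the interface text tells. Its arguments: {"type":"object","properties":{"steps":{"type":"array","items":{"type":"object","properties":{"turn":{"type":"array","items":{"type":"number"}},"dp":{"type":"array","items":{"type":"number"}},"claw":{"type":"number"}}}}},"required":["steps"]}

```bash
mkdir -p pics; cat > h.py <<'E'
import numpy as np, cv2
from workcell import ctrl
def grab(n,tag):
    o=ctrl.get_obs(); d=ctrl.get_image(n)
    cv2.imwrite(f'pics/{tag}.png',d['img'][:,:,::-1]); 
    f=200/np.tan(np.radians(d['fovy'])/2)
    if n=='wrist':
        from scipy.spatial.transform import Rotation as R
        T=np.eye(4);T[:3,:3]=R.from_rotvec(o['orientation']).as_matrix();T[:3,3]=o['ee_pos']
        wc=T@np.array(d['hand_eye'])
    else: wc=np.linalg.inv(np.array(d['camera_from_world']))
    np.savez(f'{tag}.npz',img=d['img'],z=d['range_z'],f=f,cx=d['cx'],cy=d['cy'],wc=wc)
    return o
def load(tag): return np.load(f'{tag}.npz')
def pts(D):
    v,u=np.mgrid[0:400,0:640]; z=D['z']
    c=np.stack([(u-D['cx'])/D['f']*z,(v-D['cy'])/D['f']*z,z],-1)
    return c@D['wc'][:3,:3].T+D['wc'][:3,3]
def ray(D,u,v,h):
    d=D['wc'][:3,:3]@np.array([(u-D['cx'])/D['f'],(v-D['cy'])/D['f'],1]); o=D['wc'][:3,3]
    return o+d*(h-o[2])/d[2]
E
python3 - <<'E'
from h import *
for n in('top','side','wrist'): o=grab(n,n+'0'); D=load(n+'0'); print(n,D['wc'].round(2).tolist(),D['f'])
print(o)
E
```

```text
top [[0.0, -1.0, 0.09, 413.09], [-1.0, -0.0, -0.01, -144.44], [0.01, -0.09, -1.0, 1251.37], [0.0, 0.0, 0.0, 1.0]] 413.1290397909712
side [[0.93, -0.16, 0.34, -95.81], [-0.37, -0.36, 0.86, -1730.84], [-0.01, -0.92, -0.39, 782.2], [0.0, 0.0, 0.0, 1.0]] 510.511236446562
wrist [[0.31, 0.92, 0.24, 128.02], [0.95, -0.3, -0.08, 616.08], [-0.0, 0.25, -0.97, 384.34], [0.0, 0.0, 0.0, 1.0]] 278.9655314557745
{'t': 0.1, 'qpos': array([ 1.23699622e+00,  4.23768696e-01,  1.63056423e+00,  1.82724771e-05,
        1.08860774e+00, -1.89800501e-02]), 'qvel': array([ 1.07203721e-03, -4.05289549e-04, -2.33288410e-03, -1.94643703e-04,
       -1.42797129e-05, -6.71418164e-04]), 'joint_torque': array([-6.18787180e-05, -5.45614707e+01, -2.74323213e+01,  6.45688525e-02,
        1.88411109e-02,  1.67080685e-05]), 'ee_pos': array([193.33016302, 593.84286711, 221.99615123]), 'orientation': array([-1.3426252 , -0.97340727,  0.97525625]), 'ft_force': array([-0.95533021, -0.42822585, -0.18754852]), 'moment': array([-0.01582534,  0.0398754 , -0.04029305]), 'width': 87.73743793998572}
```

View pics/top0.png

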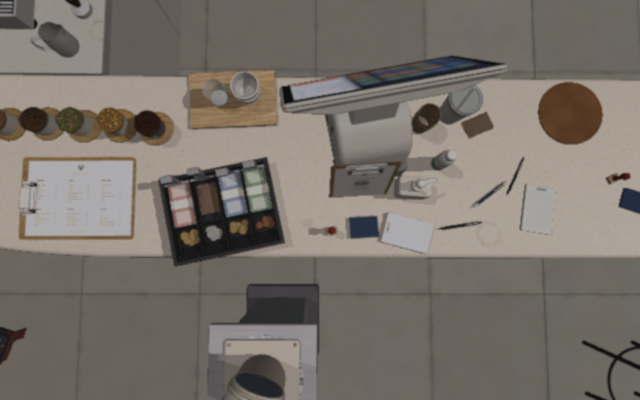

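View pics/side0.png

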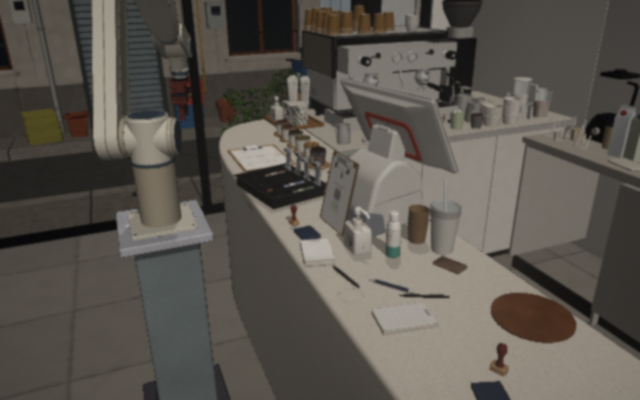

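View pics/wrist0.png

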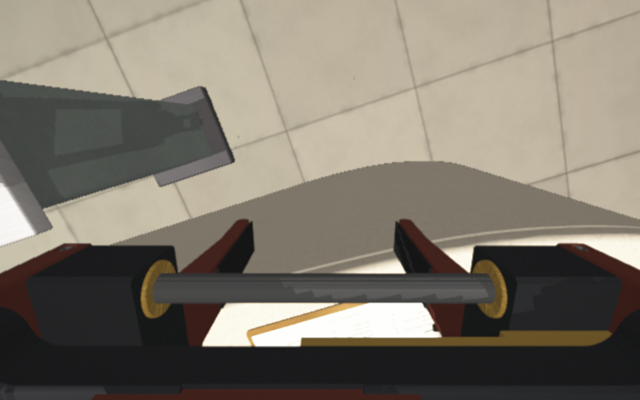

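View zoomed.

```bash
python3 - <<'E'
from h import *
D=load('top0'); P=pts(D)
for u,v in [(76,210),(180,245),(225,245),(262,375),(60,200),(300,210),(170,180),(400,150),(280,230)]: print(u,v,P[v,u].round(0),ray(D,u,v,0).round(0))
im=cv2.imread('pics/top0.png')[130:280,130:350]; cv2.imwrite('pics/topz.png',cv2.resize(im,None,fx=3.6,fy=3.6,interpolation=2))
im=cv2.imread('pics/side0.png')[110:250,220:420]; cv2.imwrite('pics/sidez.png',cv2.resize(im,None,fx=4,fy=4,interpolation=2))
E
```

```text
76 210 [490. 568.  -2.] [490. 567.   0.]
180 245 [386. 251.   4.] [386. 252.   0.]
225 245 [387. 114.  17.] [386. 117.   0.]
262 375 [ 67. -20. 181.] [8. 1. 0.]
60 200 [520. 613.   6.] [520. 616.   0.]
300 210 [ 492. -107.    6.] [ 492. -107.    0.]
170 180 [565. 244. 127.] [582. 288.   0.]
400 150 [ 637. -371.  198.] [ 679. -414.    0.]
280 230 [431. -51.  43.] [432. -47.   0.]
```

View pics/topz.png

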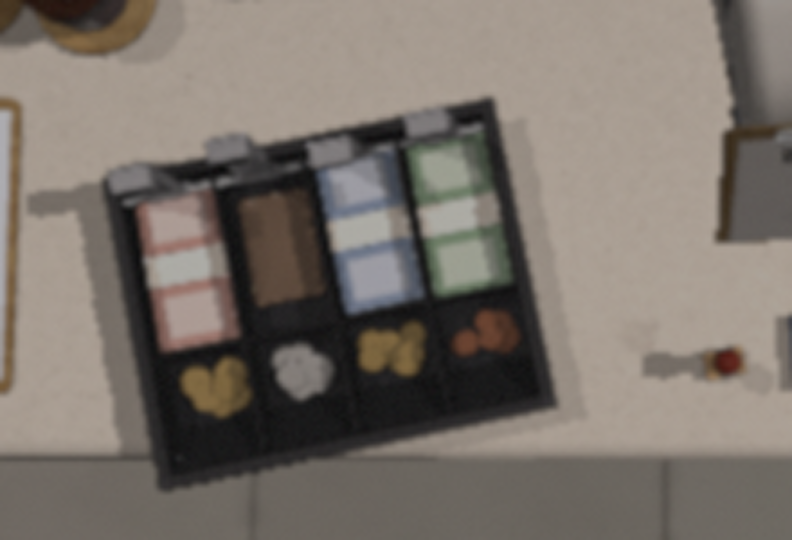

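View pics/sidez.png

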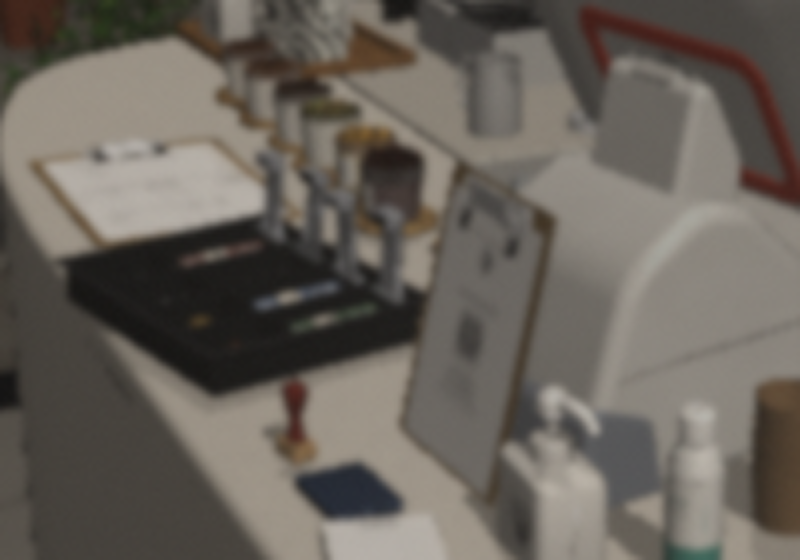

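```bash
python3 - <<'E'
from h import *
D=load('top0')
P=pts(D); hsv=cv2.cvtColor(D['img'],cv2.COLOR_RGB2HSV)
roi=np.zeros((400,640),bool); roi[140:275,145:300]=1
def rect(mask,h,name):
    m=cv2.morphologyEx(mask.astype(np.uint8),cv2.MORPH_CLOSE,np.ones((9,9)))
    c=max(cv2.findContours(m,0,2)[0],key=cv2.contourArea)
    w=np.array([ray(D,u,v,h)[:2] for u,v in c[:,0]],np.float32)
    r=cv2.minAreaRect(w); print(name,[np.round(x,1) for x in r]); print(cv2.boxPoints(r).round(0).tolist())
# rim heights
z=P[...,2]
rect(roi&(z>36)&(z<56),46,'rim depth')
rect(roi&(hsv[...,2]<60)&(P[...,0]<640),46,'dark')
# clip blobs
m=(roi&(z>70)).astype(np.uint8); n,l,s,c=cv2.connectedComponentsWithStats(m)
for i in range(1,n): 
    q=P[l==i]; print('clip',s[i],q.mean(0).round(0),q.max(0).round(0),q.min(0).round(0))
hist=np.histogram(z[roi],bins=range(-10,150,10)); print(hist)
S=load('side0')
# bundles
for nm,lo,hi,sm in (('red',0,12,50),('brown',8,22,60),('blue',105,130,30),('green',40,75,30)):
    mm=roi&(hsv[...,0]>=lo)&(hsv[...,0]<=hi)&(hsv[...,1]>sm)&(hsv[...,2]>50)
    q=P[mm]; print(nm,len(q),np.median(q,0).round(0))
E
```

```text
rim depth [array([485.7, 123.1]), array([259.8, 325.8]), np.float64(12.3)]
[[324.0, 255.0], [393.0, -64.0], [647.0, -8.0], [578.0, 310.0]]
dark [array([485.5, 121.8]), array([256.5, 320.3]), np.float64(12.2)]
[[326.0, 251.0], [394.0, -62.0], [645.0, -8.0], [577.0, 305.0]]
clip [180 140   1   1   1] [ 413. -144. 1251.] [ 413. -144. 1251.] [ 413. -144. 1251.]
clip [258 141   1   1   1] [ 413. -144. 1251.] [ 413. -144. 1251.] [ 413. -144. 1251.]
clip [279 141   1   1   1] [ 413. -144. 1251.] [ 413. -144. 1251.] [ 413. -144. 1251.]
clip [289 141   1   1   1] [ 413. -144. 1251.] [ 413. -144. 1251.] [ 413. -144. 1251.]
clip [150 142   1   1   1] [ 413. -144. 1251.] [ 413. -144. 1251.] [ 413. -144. 1251.]
clip [241 142   1   1   1] [ 413. -144. 1251.] [ 413. -144. 1251.] [ 413. -144. 1251.]
clip [224 145   1   1   1] [ 413. -144. 1251.] [ 413. -144. 1251.] [ 413. -144. 1251.]
clip [286 144   1   1   1] [ 413. -144. 1251.] [ 413. -144. 1251.] [ 413. -144. 1251.]
clip [179 147   1   1   1] [ 413. -144. 1251.] [ 413. -144. 1251.] [ 413. -144. 1251.]
clip [256 147   1   1   1] [ 413. -144. 1251
[... 6674 characters left out ...]
1.] [ 413. -144. 1251.] [ 413. -144. 1251.]
clip [299 265   1   1   1] [ 413. -144. 1251.] [ 413. -144. 1251.] [ 413. -144. 1251.]
clip [169 267   1   1   1] [ 413. -144. 1251.] [ 413. -144. 1251.] [ 413. -144. 1251.]
clip [274 269   1   1   1] [ 413. -144. 1251.] [ 413. -144. 1251.] [ 413. -144. 1251.]
clip [266 273   1   1   1] [ 413. -144. 1251.] [ 413. -144. 1251.] [ 413. -144. 1251.]
(array([2802, 7200, 3367, 1988,  460, 1953,  153,   25,   23,   15,   10,
          8,   19,  275,  101]), array([-10,   0,  10,  20,  30,  40,  50,  60,  70,  80,  90, 100, 110,
       120, 130, 140]))
red 955 [496. 189.  16.]
brown 1335 [479. 167.  13.]
blue 340 [523.  92.  20.]
green 398 [542.  21.  19.]
```

```bash
cat >> h.py <<'E'
C0=np.array([485.5,122.]); YAW=np.radians(12.2)
X=np.array([np.cos(YAW),np.sin(YAW)]); Y=np.array([-X[1],X[0]])
def w2t(p): p=np.asarray(p)[...,:2]-C0; return np.stack([p@X,p@Y],-1)
def t2w(x,y): return C0+x*X+y*Y
E
python3 - <<'E'
from h import *
from scipy.spatial.transform import Rotation as R
o=ctrl.get_obs(); print(R.from_rotvec(o['orientation']).as_matrix().round(3))
D=load('top0'); P=pts(D); t=w2t(P); z=P[...,2]
for x0 in range(120,260,20):
    print(x0,[ (lambda q:int(np.percentile(q,98)) if len(q) else -9)(z[(t[...,0]>=x0)&(t[...,0]<x0+20)&(t[...,1]>=y)&(t[...,1]<y+40)&(z<1000)]) for y in range(-240,280,40)])
# side-view check of tray corners
S=load('side0'); PS=pts(S); zs=PS[...,2]; ts=w2t(PS)
m=(zs>75)&(zs<150)&(abs(ts[...,0]-105)<45)&(abs(ts[...,1])<150)
n,l,s,c=cv2.connectedComponentsWithStats(m.astype(np.uint8))
for i in range(1,n):
    if s[i,4]>15:
        q=PS[l==i]; print(s[i],ts[l==i].mean(0).round(0),q[:,2].max().round(0), ts[l==i].min(0).round(),ts[l==i].max(0).round())
m=(z>75)&(z<150)&(abs(t[...,0]-105)<45)&(abs(t[...,1])<150)
n,l,s,c=cv2.connectedComponentsWithStats(m.astype(np.uint8))
for i in range(1,n):
    if s[i,4]>15: print('top',t[l==i].mean(0).round(0),np.percentile(t[l==i],[3,97],axis=0).round(),np.percentile(z[l==i],98).round())
for y in (114,-38,-114): print(t2w(150,y).round(),t2w(45,y).round())
E
```

```text
[[ 0.31  -0.    -0.951]
 [ 0.951 -0.001  0.31 ]
 [-0.001 -1.     0.   ]]
120 [466, 8, 51, 49, 51, 51, 131, 130, 50, 49, 45, 6, 9]
140 [440, 5, 5, 6, 7, 7, 7, 4, 6, 6, 5, 6, 10]
160 [402, 4, 6, 5, 6, 6, 6, 6, 6, 6, 6, 6, 9]
180 [145, 6, 7, 6, 5, 6, 6, 6, 6, 5, 5, 7, 10]
200 [304, 6, 5, 6, 7, 5, 7, 6, 6, 5, 6, 7, 9]
220 [278, 21, 19, 5, 6, 6, 6, 6, 6, 5, 6, 6, 9]
240 [22, 22, 23, 21, 19, 18, 6, 7, 8, 79, 78, 5, 6]
[284 148   8  14  74] [103. 109.] 131.0 [88. 89.] [115. 134.]
[295 152  15  19 156] [101.  -6.] 132.0 [ 77. -61.] [119.  55.]
[313 162   8  15  78] [ 100. -119.] 131.0 [  86. -137.] [110. -99.]
top [ 103. -114.] [[  94. -128.]
 [ 112.  -98.]] 133.0
top [114.  36.] [[105.  23.]
 [125.  53.]] 134.0
top [ 96. -39.] [[ 87. -53.]
 [106. -22.]] 133.0
top [107. 112.] [[ 97.  99.]
 [117. 129.]] 133.0
[608. 265.] [505. 243.]
[640. 117.] [538.  94.]
[656.  42.] [554.  20.]
```

```bash
python3 - <<'E'
from h import *
for n in('top0','side0'):
    D=load(n); P=pts(D); z=P[...,2]
    for lo,hi in((60,150),(150,250),(250,350),(350,450),(450,600)):
        m=(z>lo)&(z<hi)&(P[...,0]>400)&(P[...,0]<900)&(P[...,1]<20)&(P[...,1]>-500)
        n_,l,s,c=cv2.connectedComponentsWithStats(m.astype(np.uint8))
        for i in range(1,n_):
            if s[i,4]>15: q=P[l==i]; print(n,lo,hi,s[i,4],np.percentile(q,[2,98],axis=0).round().tolist())
E
```

```text
top0 60 150 47 [[820.0, 12.0, 71.0], [859.0, 19.0, 110.0]]
top0 60 150 350 [[724.0, -500.0, 61.0], [788.0, -439.0, 115.0]]
top0 60 150 153 [[615.0, -211.0, 61.0], [760.0, -183.0, 147.0]]
top0 60 150 112 [[597.0, -411.0, 64.0], [625.0, -369.0, 149.0]]
top0 60 150 698 [[543.0, -362.0, 61.0], [570.0, -193.0, 149.0]]
top0 60 150 703 [[529.0, -482.0, 67.0], [585.0, -392.0, 140.0]]
top0 60 150 50 [[420.0, -210.0, 61.0], [440.0, -190.0, 73.0]]
top0 150 250 4524 [[568.0, -390.0, 156.0], [724.0, -195.0, 249.0]]
top0 250 350 1210 [[743.0, -491.0, 254.0], [853.0, -71.0, 348.0]]
top0 250 350 675 [[690.0, -346.0, 250.0], [720.0, -233.0, 318.0]]
top0 350 450 1689 [[690.0, -489.0, 352.0], [800.0, -82.0, 448.0]]
top0 350 450 1145 [[658.0, -468.0, 432.0], [722.0, -145.0, 450.0]]
top0 450 600 3083 [[658.0, -492.0, 451.0], [745.0, -95.0, 476.0]]
side0 60 150 3124 [[527.0, -493.0, 62.0], [817.0, -211.0, 148.0]]
side0 60 150 24 [[415.0, -214.0, 61.0], [433.0, -198.0, 71.0]]
side0 150 250 3223 [[564.0, -458.0, 152.0], [825.0, -209.0, 248.0]]
side0 250 350 2245 [[693.0, -494.0, 252.0], [819.0, -115.0, 347.0]]
side0 350 450 2257 [[657.0, -495.0, 352.0], [761.0, -120.0, 449.0]]
side0 450 600 719 [[654.0, -494.0, 450.0], [731.0, -106.0, 473.0]]
```

Request:
jog_arm:
  steps:
    - {"turn":[0,0,-0.0667],"dp":[1,-0.8,0],"claw":0}
    - {"turn":[0,0,-0.0667],"dp":[1,-0.8,0],"claw":0}
    - {"turn":[0,0,-0.0667],"dp":[1,-0.8,0],"claw":0}
    - {"turn":[0,0,-0.0667],"dp":[1,-0.8,0],"claw":0}

```text
t: 0.48
ee_pos: [275.8, 527.4, 221.8]
orientation: [-1.416, -0.811, 0.814]
ft_force: [-0.2, 0.2, 0.1]
width: 64.8
```

Request:
jog_arm:
  steps:
    - {"turn":[0,0,-0.0667],"dp":[1,-0.8,0],"claw":0}
    - {"turn":[0,0,-0.0667],"dp":[1,-0.8,0],"claw":0}
    - {"turn":[0,0,-0.0667],"dp":[1,-0.8,0],"claw":0}
    - {"turn":[0,0,-0.0667],"dp":[1,-0.8,0],"claw":0}

```text
t: 0.82
ee_pos: [358.1, 461.5, 221.6]
orientation: [-1.474, -0.648, 0.65]
ft_force: [-0.1, -0.0, 0.0]
width: 37.9
```

Request:
jog_arm:
  steps:
    - {"turn":[0,0,-0.0667],"dp":[1,-0.8,0],"claw":0}
    - {"turn":[0,0,-0.0667],"dp":[1,-0.8,0],"claw":0}
    - {"turn":[0,0,-0.0667],"dp":[1,-0.8,0],"claw":0}
    - {"turn":[0,0,-0.0667],"dp":[1,-0.8,0],"claw":0}

```text
t: 1.15
ee_pos: [440.2, 396.3, 221.6]
orientation: [-1.519, -0.483, 0.486]
ft_force: [-0.1, 0.0, 1.1]
width: 11.4
```

Request:
jog_arm:
  steps:
    - {"turn":[0,0,-0.0667],"dp":[1,-0.8,0],"claw":0}
    - {"turn":[0,0,-0.0667],"dp":[1,-0.8,0],"claw":0}
    - {"turn":[0,0,-0.0667],"dp":[1,-0.8,0],"claw":0}
    - {"turn":[0,0,-0.0667],"dp":[1,-0.8,0],"claw":0}

```text
t: 1.48
ee_pos: [522.2, 331.6, 221.4]
orientation: [-1.55, -0.319, 0.32]
ft_force: [-0.3, -0.4, 0.1]
width: 0.1
```

Request:
jog_arm:
  steps:
    - {"turn":[0,0,-0.06],"dp":[1,-0.8,0],"claw":0}
    - {"turn":[0,0,-0.06],"dp":[1,-0.8,0],"claw":0}
    - {"turn":[0,0,-0.06],"dp":[1,-0.8,0],"claw":0}
    - {"turn":[0,0,-0.06],"dp":[1,-0.8,0],"claw":0}

```text
t: 1.82
ee_pos: [604.1, 267.2, 221.3]
orientation: [-1.566, -0.171, 0.171]
ft_force: [0.2, 0.4, -0.2]
width: 0.4
```

```bash
python3 - <<'E'
from h import *
from scipy.spatial.transform import Rotation as R
o=grab('wrist','wrist1'); grab('side','side1'); grab('top','top1'); print(o['ee_pos'],w2t(o['ee_pos']),o['width'],o['qpos'].round(2)); print(R.from_rotvec(o['orientation']).as_matrix().round(3))
im=cv2.imread('pics/top1.png')[130:280,130:350]; a=cv2.resize(im,(528,360),interpolation=2)
im=cv2.imread('pics/side1.png')[0:250,100:420]; b=cv2.resize(im,(460,360),interpolation=2)
cv2.imwrite('pics/c1.png',cv2.resize(np.hstack([a,b]),(800,291)))
E
```

```text
[604.05787615 267.23117028 221.25724744] [146.57130004 116.89703513] 0.3524660289314967 [ 0.4   0.48  1.55 -0.    1.12  0.18]
[[ 0.976  0.    -0.216]
 [ 0.216 -0.002  0.976]
 [-0.    -1.    -0.002]]
```

View pics/wrist1.png

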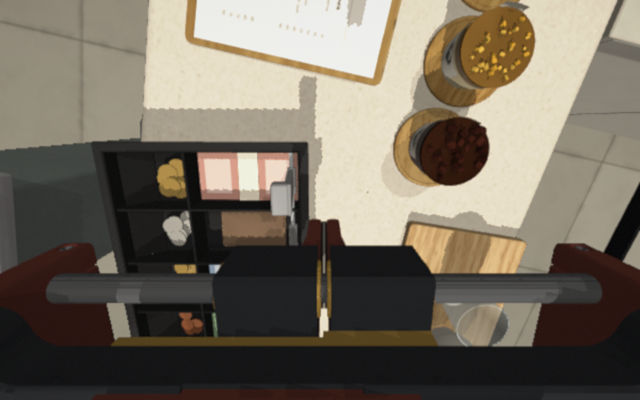

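View pics/c1.png

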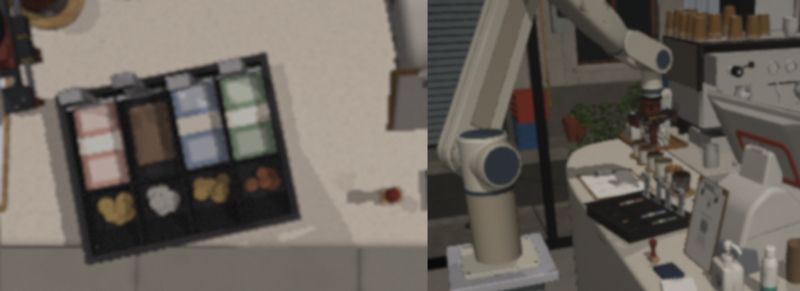

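```bash
python3 - <<'E'
from h import *
D=load('wrist1'); P=pts(D); z=P[...,2]; t=w2t(P)
v,u=np.mgrid[0:400,0:640]
m=(z>60)&(z<140)&(u>255)&(u<298)&(v>150)&(v<245)
n,l,s,c=cv2.connectedComponentsWithStats(m.astype(np.uint8))
for i in range(1,n):
    if s[i,4]>15: print(s[i],np.percentile(t[l==i],[3,50,97],axis=0).round().tolist(),np.percentile(z[l==i],[3,98]).round())
for uu,vv in((305,145),(98,145)): print('corner',w2t(ray(D,uu,vv,46)).round(),z[vv+2,uu-2 if uu>200 else uu+2])
for uu,vv in((203,155),(290,198),(225,165),(250,225),(285,215)): print(uu,vv,t[vv,uu].round(),z[vv,uu].round())
E
```

```text
[270 171  23  45 817] [[97.0, 100.0], [107.0, 118.0], [115.0, 130.0]] [ 77. 130.]
[290 231   8  14  81] [[106.0, 51.0], [111.0, 53.0], [117.0, 54.0]] [61. 96.]
corner [124. 159.] 47.43272976563628
corner [-123.  158.] 44.3020044657585
203 155 [-11. 143.] 17.0
290 198 [115. 116.] 127.0
225 165 [ 18. 131.] 20.0
250 225 [43. 44.] 13.0
285 215 [92. 57.] 6.0
```

Request:
jog_arm:
  steps:
    - {"turn":[0,0,0],"dp":[0.03,-0.02,-0.85],"claw":0}
    - {"turn":[0,0,0],"dp":[0.03,-0.02,-0.85],"claw":0}
    - {"turn":[0,0,0],"dp":[0.03,-0.02,-0.85],"claw":0}
    - {"turn":[0,0,0],"dp":[0.03,-0.02,-0.85],"claw":0}

```text
t: 2.3
ee_pos: [600.8, 268.9, 152.0]
orientation: [-1.566, -0.17, 0.179]
ft_force: [-0.1, 0.6, 1.0]
width: 0.5
```

Request:
jog_arm:
  steps:
    - {"turn":[0,0,0],"dp":[0,0,-0.3],"claw":0}
    - {"turn":[0,0,0],"dp":[0,0,-0.6],"claw":0}
    - {"turn":[0,0,0],"dp":[0,0,-0.82],"claw":0}
    - {"turn":[0,0,0],"dp":[0,0,-0.82],"claw":0}
    - {"turn":[0,0,0],"dp":[0,0,-0.82],"claw":0}

```text
t: 2.72
ee_pos: [601.0, 269.9, 87.8]
orientation: [-1.566, -0.171, 0.18]
ft_force: [-0.5, -0.2, 0.2]
width: 0.6
```

Request:
jog_arm:
  steps:
    - {"dp":[-0.07,-0.06,0],"turn":[0,0,0],"claw":0}
    - {"dp":[-0.14,-0.09,0],"turn":[0,0,0],"claw":0}
    - {"dp":[-0.21,-0.11,0],"turn":[0,0,0],"claw":0}
    - {"dp":[-0.28,-0.12,0],"turn":[0,0,0],"claw":0}
    - {"dp":[-0.36,-0.14,0],"turn":[0,0,0],"claw":0}
    - {"dp":[-0.44,-0.16,0],"turn":[0,0,0],"claw":0}
    - {"dp":[-0.52,-0.17,0],"turn":[0,0,0],"claw":0}
    - {"dp":[-0.6,-0.19,0],"turn":[0,0,0],"claw":0}
    - {"dp":[-0.68,-0.21,0],"turn":[0,0,0],"claw":0}
    - {"dp":[-0.76,-0.22,0],"turn":[0,0,0],"claw":0}
    - {"dp":[-0.84,-0.24,0],"turn":[0,0,0],"claw":0}
    - {"dp":[-0.92,-0.26,0],"turn":[0,0,0],"claw":0}

```text
t: 3.72
ee_pos: [526.7, 249.0, 87.7]
orientation: [-1.566, -0.171, 0.18]
ft_force: [-0.8, -0.6, 1.1]
width: 0.6
```

```bash
python3 - <<'E'
from h import *
o=grab('wrist','wrist2');print(o['ee_pos'],w2t(o['ee_pos']),o['ft_force'])
E
```

```text
[526.73202212 249.01425292  87.7453049 ] [ 67.14209492 115.43240092] [-0.75285952 -0.56027636  1.11986414]
```

View pics/wrist2.png

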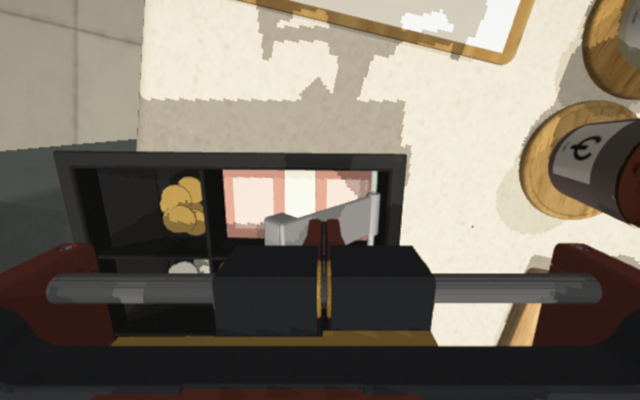

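The clip (hinge near (375,215), head near (283,228)) is tilting over the red bundle. I'll keep pushing.

Request:
jog_arm:
  steps:
    - {"dp":[-0.08,-0.02,0],"turn":[0,0,0],"claw":0}
    - {"dp":[-0.16,-0.03,0],"turn":[0,0,0],"claw":0}
    - {"dp":[-0.24,-0.05,0],"turn":[0,0,0],"claw":0}
    - {"dp":[-0.32,-0.07,0],"turn":[0,0,0],"claw":0}
    - {"dp":[-0.38,-0.08,0],"turn":[0,0,0],"claw":0}
    - {"dp":[-0.38,-0.08,0],"turn":[0,0,0],"claw":0}
    - {"dp":[-0.38,-0.08,0.3],"turn":[0,0,0],"claw":0}
    - {"dp":[-0.38,-0.08,0.6],"turn":[0,0,0],"claw":0}
    - {"dp":[-0.38,-0.08,0.9],"turn":[0,0,0],"claw":0}
    - {"dp":[-0.38,-0.08,0.9],"turn":[0,0,0],"claw":0}

```text
t: 4.6
ee_pos: [497.7, 243.4, 163.8]
orientation: [-1.564, -0.176, 0.175]
ft_force: [1.0, 0.2, 0.4]
width: 0.2
```

```bash
python3 - <<'E'
from h import *
o=grab('wrist','wrist3');print(o['ee_pos'],w2t(o['ee_pos']),o['ft_force'])
D=load('wrist3'); P=pts(D); z=P[...,2]; t=w2t(P)
for x in range(20,125,6):
    m=(abs(t[...,0]-x)<3)&(abs(t[...,1]-116)<12); print(x,m.sum(),np.median(z[m]).round(1) if m.any() else '')
E
```

```text
[497.70251022 243.43428072 163.83458082] [ 37.5890021 116.1131031] [0.95024693 0.18610762 0.36028775]
20 129 38.3
26 148 38.2
32 181 38.7
38 607 197.2
44 158 38.4
50 125 38.3
56 135 38.2
62 129 38.1
68 127 38.2
74 130 38.1
80 129 38.2
86 131 38.1
92 128 38.2
98 132 38.3
104 135 41.0
110 1398 251.1
116 221 43.3
122 133 46.1
```

View pics/wrist3.png

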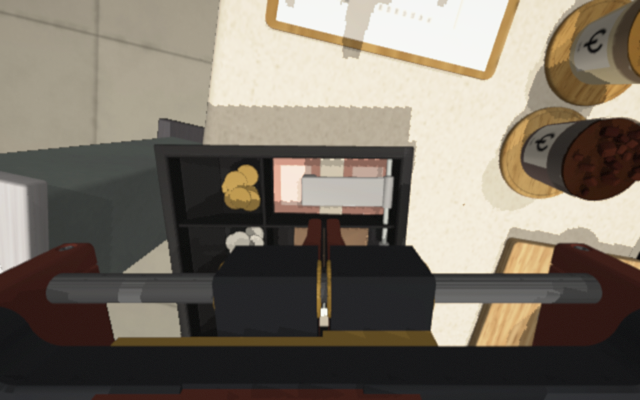

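Clip 1 lies level: its upper face is at z = 38, and the rod level plus half the thickness is also 38. Next is clip 3 (blue), passing above clip 2.

Request:
jog_arm:
  steps:
    - {"dp":[0,0,0.35],"turn":[0,0,0],"claw":0}
    - {"dp":[0.4,-0.4,0.35],"turn":[0,0,0],"claw":0}
    - {"dp":[0.86,-0.8,0.35],"turn":[0,0,0],"claw":0}
    - {"dp":[0.86,-0.8,0.35],"turn":[0,0,0],"claw":0}
    - {"dp":[0.86,-0.8,0.35],"turn":[0,0,0],"claw":0}

```text
t: 5.07
ee_pos: [567.1, 177.0, 188.8]
orientation: [-1.565, -0.171, 0.175]
ft_force: [-1.0, 0.2, 0.1]
width: 0.5
```

Request:
jog_arm:
  steps:
    - {"dp":[0.43,-0.4,0],"turn":[0,0,0],"claw":0}
    - {"dp":[0.87,-0.8,0],"turn":[0,0,0],"claw":0}
    - {"dp":[0.87,-0.8,0],"turn":[0,0,0],"claw":0}
    - {"dp":[0.87,-0.8,0],"turn":[0,0,0],"claw":0}
    - {"dp":[0.87,-0.8,0],"turn":[0,0,0],"claw":0}

```text
t: 5.48
ee_pos: [635.5, 113.3, 187.4]
orientation: [-1.565, -0.168, 0.176]
ft_force: [-0.5, 0.2, -0.8]
width: 0.4
```

```bash
python3 - <<'E'
from h import *
o=grab('wrist','wrist4');print(o['ee_pos'],w2t(o['ee_pos']),o['ft_force'])
D=load('wrist4'); P=pts(D); z=P[...,2]; t=w2t(P)
m=(z>60)&(z<140)&(abs(t[...,0]-105)<30)&(abs(t[...,1]+0)<150)
n,l,s,c=cv2.connectedComponentsWithStats(m.astype(np.uint8))
for i in range(1,n):
    if s[i,4]>15: print(s[i],np.percentile(t[l==i],[3,50,97],axis=0).round().tolist(),np.percentile(z[l==i],[3,98]).round())
E
```

```text
[635.45071661 113.31402983 187.36517152] [144.72865289 -40.17810997] [-0.53121705  0.22917832 -0.80685443]
[ 270   88   28   44 1114] [[105.0, 24.0], [114.0, 38.0], [123.0, 53.0]] [126. 130.]
[ 251  172   38   51 1384] [[86.0, -52.0], [100.0, -35.0], [107.0, -22.0]] [ 68. 129.]
[285 239   7   6  30] [[103.0, -100.0], [106.0, -99.0], [109.0, -98.0]] [60. 73.]
```

View pics/wrist4.png

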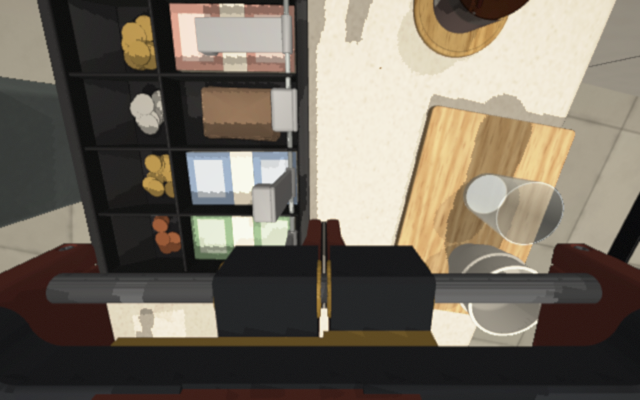

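Clip 1 lies flat at (243,34). Clip 2 stands over the cards at (285,110), and clip 3's head is at (263,203). I'll descend behind clip 3 and push.

Request:
jog_arm:
  steps:
    - {"dp":[0,0.03,-0.4],"turn":[0,0,0],"claw":0}
    - {"dp":[0,0.03,-0.63],"turn":[0,0,0],"claw":0}
    - {"dp":[0,0.03,-0.63],"turn":[0,0,0],"claw":0}
    - {"dp":[0,0.03,-0.63],"turn":[0,0,0],"claw":0}

```text
t: 5.87
ee_pos: [633.1, 117.5, 136.4]
orientation: [-1.565, -0.168, 0.181]
ft_force: [-0.9, 0.0, 0.7]
width: 0.6
```

Request:
jog_arm:
  steps:
    - {"dp":[0,0,-0.3],"turn":[0,0,0],"claw":0}
    - {"dp":[0,0,-0.62],"turn":[0,0,0],"claw":0}
    - {"dp":[0,0,-0.62],"turn":[0,0,0],"claw":0}
    - {"dp":[0,0,-0.62],"turn":[0,0,0],"claw":0}

```text
t: 6.2
ee_pos: [632.6, 118.0, 87.3]
orientation: [-1.565, -0.167, 0.182]
ft_force: [-0.3, 0.3, 0.3]
width: 0.6
```

Request:
jog_arm:
  steps:
    - {"dp":[-0.07,-0.03,0],"turn":[0,0,0],"claw":0}
    - {"dp":[-0.14,-0.05,0],"turn":[0,0,0],"claw":0}
    - {"dp":[-0.21,-0.07,0],"turn":[0,0,0],"claw":0}
    - {"dp":[-0.28,-0.08,0],"turn":[0,0,0],"claw":0}
    - {"dp":[-0.36,-0.1,0],"turn":[0,0,0],"claw":0}
    - {"dp":[-0.44,-0.12,0],"turn":[0,0,0],"claw":0}
    - {"dp":[-0.52,-0.13,0],"turn":[0,0,0],"claw":0}
    - {"dp":[-0.6,-0.15,0],"turn":[0,0,0],"claw":0}
    - {"dp":[-0.68,-0.17,0],"turn":[0,0,0],"claw":0}
    - {"dp":[-0.76,-0.19,0],"turn":[0,0,0],"claw":0}
    - {"dp":[-0.84,-0.2,0],"turn":[0,0,0],"claw":0}
    - {"dp":[-0.92,-0.22,0],"turn":[0,0,0],"claw":0}

```text
t: 7.2
ee_pos: [558.3, 100.3, 87.2]
orientation: [-1.565, -0.167, 0.182]
ft_force: [-0.2, 0.2, 0.1]
width: 0.3
```

Request:
jog_arm:
  steps:
    - {"dp":[-0.08,-0.02,0],"turn":[0,0,0],"claw":0}
    - {"dp":[-0.16,-0.03,0],"turn":[0,0,0],"claw":0}
    - {"dp":[-0.24,-0.05,0],"turn":[0,0,0],"claw":0}
    - {"dp":[-0.32,-0.07,0],"turn":[0,0,0],"claw":0}
    - {"dp":[-0.38,-0.08,0],"turn":[0,0,0],"claw":0}
    - {"dp":[-0.38,-0.08,0],"turn":[0,0,0],"claw":0}
    - {"dp":[-0.38,-0.08,0.3],"turn":[0,0,0],"claw":0}
    - {"dp":[-0.38,-0.08,0.6],"turn":[0,0,0],"claw":0}
    - {"dp":[-0.38,-0.08,0.95],"turn":[0,0,0],"claw":0}
    - {"dp":[-0.38,-0.08,0.95],"turn":[0,0,0],"claw":0}

```text
t: 8.03
ee_pos: [531.2, 94.5, 167.9]
orientation: [-1.564, -0.174, 0.176]
ft_force: [2.3, -0.0, 0.0]
width: 0.7
```

```bash
python3 - <<'E'
from h import *
o=grab('wrist','wrist5');print(o['ee_pos'],w2t(o['ee_pos']),o['ft_force'])
D=load('wrist5'); P=pts(D); z=P[...,2]; t=w2t(P)
for y in (-38,-114,114):
  print(y,[(x,np.percentile(z[m],20).round(1)) for x in range(20,125,10) for m in [(abs(t[...,0]-x)<3)&(abs(t[...,1]-y)<12)&(z<140)] if m.sum()>5])
E
```

```text
[531.15680813  94.47816843 167.94475153] [ 38.80964449 -36.5486913 ] [ 2.33515297 -0.02153538  0.03159251]
-38 [(20, np.float64(37.7)), (30, np.float64(37.7)), (40, np.float64(37.6)), (50, np.float64(37.7)), (60, np.float64(37.7)), (70, np.float64(37.7)), (80, np.float64(37.5)), (90, np.float64(37.8)), (100, np.float64(38.1)), (110, np.float64(39.9)), (120, np.float64(45.8))]
-114 [(70, np.float64(18.1)), (80, np.float64(18.4)), (90, np.float64(18.1)), (100, np.float64(18.1))]
114 [(20, np.float64(37.7)), (30, np.float64(37.6)), (40, np.float64(37.6)), (50, np.float64(37.7)), (60, np.float64(37.7)), (70, np.float64(37.6)), (80, np.float64(37.6)), (90, np.float64(37.8)), (100, np.float64(37.9)), (110, np.float64(39.8)), (120, np.float64(45.6))]
```

View pics/wrist5.png

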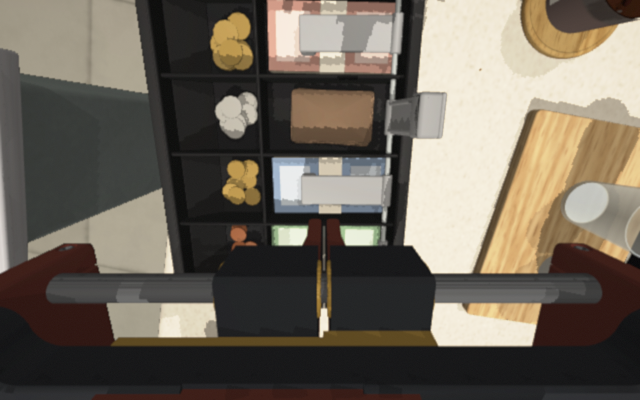

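Clip 3 is flat at z = 38 (345,190), and clip 2 still stands at (420,115). Next is clip 4.

Request:
jog_arm:
  steps:
    - {"dp":[0,0,0.25],"turn":[0,0,0],"claw":0}
    - {"dp":[0.38,-0.16,0.25],"turn":[0,0,0],"claw":0}
    - {"dp":[0.75,-0.32,0.25],"turn":[0,0,0],"claw":0}
    - {"dp":[0.75,-0.32,0.25],"turn":[0,0,0],"claw":0}
    - {"dp":[0.75,-0.32,0.25],"turn":[0,0,0],"claw":0}

```text
t: 8.5
ee_pos: [590.6, 68.1, 184.8]
orientation: [-1.565, -0.17, 0.177]
ft_force: [0.2, -0.0, -0.1]
width: 0.7
```

Request:
jog_arm:
  steps:
    - {"dp":[0.4,-0.16,0],"turn":[0,0,0],"claw":0}
    - {"dp":[0.76,-0.32,0],"turn":[0,0,0],"claw":0}
    - {"dp":[0.76,-0.32,0],"turn":[0,0,0],"claw":0}
    - {"dp":[0.76,-0.32,0],"turn":[0,0,0],"claw":0}
    - {"dp":[0.76,-0.32,0],"turn":[0,0,0],"claw":0}

```text
t: 8.92
ee_pos: [649.5, 42.9, 183.5]
orientation: [-1.564, -0.168, 0.179]
ft_force: [0.2, 0.9, 0.5]
width: 0.6
```

```bash
python3 - <<'E'
from h import *
o=grab('wrist','wrist6');print(o['ee_pos'],w2t(o['ee_pos']),o['ft_force'])
D=load('wrist6'); P=pts(D); z=P[...,2]; t=w2t(P)
m=(z>60)&(z<140)&(abs(t[...,0]-105)<30)&(abs(t[...,1]+0)<150)
n,l,s,c=cv2.connectedComponentsWithStats(m.astype(np.uint8))
for i in range(1,n):
    if s[i,4]>15: print(s[i],np.percentile(t[l==i],[3,50,97],axis=0).round().tolist(),np.percentile(z[l==i],[3,98]).round())
grab('side','side6'); cv2.imwrite('pics/s6.png',cv2.resize(cv2.imread('pics/side6.png')[0:250,100:470],None,fx=2,fy=2))
E
```

```text
[649.48087212  42.94274172 183.46958273] [ 143.57075176 -111.92504523] [0.21185868 0.93998445 0.49848537]
[ 268    0   30   51 1066] [[105.0, 22.0], [114.0, 27.0], [123.0, 37.0]] [ 72. 130.]
[ 261  177   31   52 1224] [[93.0, -128.0], [105.0, -110.0], [112.0, -98.0]] [ 71. 130.]
```

View pics/s6.png

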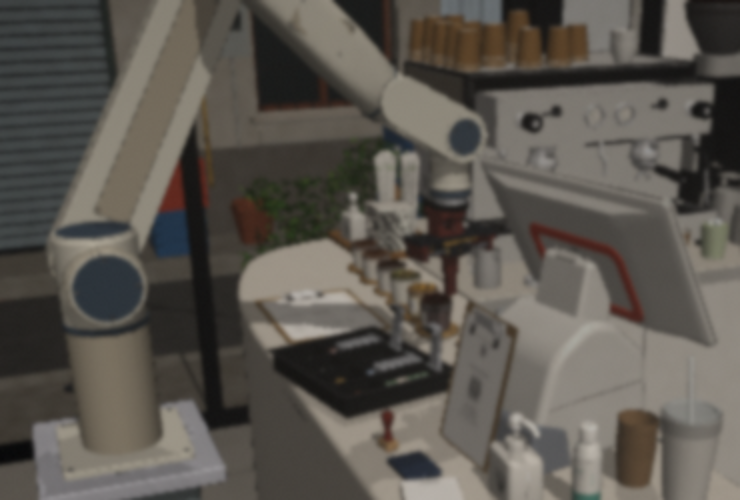

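```bash
python3 - <<'E'
from h import *
D=load('side6'); P=pts(D)
for u,v in ((332,67),(325,60),(320,95),(330,115),(345,90),(360,100)): print(u,v,P[v,u].round())
E
```

```text
332 67 [648. -25. 501.]
325 60 [622. -23. 526.]
320 95 [619.  19. 395.]
330 115 [663.  28. 313.]
345 90 [ 658. -116.  434.]
360 100 [ 671. -207.  415.]
```

The wrist is at y ≈ -25 and the screen edge at about -90, so there is room. I'll descend and push clip 4.

Request:
jog_arm:
  steps:
    - {"dp":[0.04,0,-0.4],"turn":[0,0,0],"claw":0}
    - {"dp":[0.04,0,-0.6],"turn":[0,0,0],"claw":0}
    - {"dp":[0.04,0,-0.6],"turn":[0,0,0],"claw":0}
    - {"dp":[0.04,0,-0.6],"turn":[0,0,0],"claw":0}

```text
t: 9.35
ee_pos: [651.5, 43.6, 135.6]
orientation: [-1.564, -0.168, 0.182]
ft_force: [0.2, 1.0, 0.2]
width: 0.1
```

Request:
jog_arm:
  steps:
    - {"dp":[0,0,-0.3],"turn":[0,0,0],"claw":0}
    - {"dp":[0,0,-0.6],"turn":[0,0,0],"claw":0}
    - {"dp":[0,0,-0.6],"turn":[0,0,0],"claw":0}
    - {"dp":[0,0,-0.6],"turn":[0,0,0],"claw":0}

```text
t: 9.68
ee_pos: [651.1, 43.8, 88.1]
orientation: [-1.564, -0.167, 0.182]
ft_force: [1.1, -0.6, 0.4]
width: 0.4
```

Request:
jog_arm:
  steps:
    - {"dp":[-0.07,-0.03,0],"turn":[0,0,0],"claw":0}
    - {"dp":[-0.14,-0.05,0],"turn":[0,0,0],"claw":0}
    - {"dp":[-0.21,-0.07,0],"turn":[0,0,0],"claw":0}
    - {"dp":[-0.28,-0.08,0],"turn":[0,0,0],"claw":0}
    - {"dp":[-0.36,-0.1,0],"turn":[0,0,0],"claw":0}
    - {"dp":[-0.44,-0.12,0],"turn":[0,0,0],"claw":0}
    - {"dp":[-0.52,-0.13,0],"turn":[0,0,0],"claw":0}
    - {"dp":[-0.6,-0.15,0],"turn":[0,0,0],"claw":0}
    - {"dp":[-0.68,-0.17,0],"turn":[0,0,0],"claw":0}
    - {"dp":[-0.76,-0.19,0],"turn":[0,0,0],"claw":0}
    - {"dp":[-0.84,-0.2,0],"turn":[0,0,0],"claw":0}
    - {"dp":[-0.92,-0.22,0],"turn":[0,0,0],"claw":0}

```text
t: 10.68
ee_pos: [576.8, 26.2, 88.1]
orientation: [-1.564, -0.167, 0.183]
ft_force: [-0.7, 0.1, 0.2]
width: 0.3
```

Request:
jog_arm:
  steps:
    - {"dp":[-0.08,-0.02,0],"turn":[0,0,0],"claw":0}
    - {"dp":[-0.16,-0.03,0],"turn":[0,0,0],"claw":0}
    - {"dp":[-0.24,-0.05,0],"turn":[0,0,0],"claw":0}
    - {"dp":[-0.32,-0.07,0],"turn":[0,0,0],"claw":0}
    - {"dp":[-0.4,-0.08,0],"turn":[0,0,0],"claw":0}
    - {"dp":[-0.4,-0.08,0],"turn":[0,0,0],"claw":0}
    - {"dp":[-0.4,-0.08,0.3],"turn":[0,0,0],"claw":0}
    - {"dp":[-0.4,-0.08,0.6],"turn":[0,0,0],"claw":0}
    - {"dp":[-0.4,-0.08,0.95],"turn":[0,0,0],"claw":0}
    - {"dp":[-0.4,-0.08,0.95],"turn":[0,0,0],"claw":0}

```text
t: 11.52
ee_pos: [548.1, 19.8, 168.9]
orientation: [-1.565, -0.173, 0.176]
ft_force: [1.3, -0.8, 0.9]
width: 0.7
```

Request:
jog_arm:
  steps:
    - {"dp":[0,0,0.5],"turn":[0,0,0],"claw":0}
    - {"dp":[-0.3,-0.3,0.9],"turn":[0,0,0],"claw":0}
    - {"dp":[-0.6,-0.6,0.9],"turn":[0,0,0],"claw":0}
    - {"dp":[-0.6,-0.9,0.9],"turn":[0,0,0],"claw":0}
    - {"dp":[-0.6,-0.9,0.9],"turn":[0,0,0],"claw":0}
    - {"dp":[-0.6,-0.9,0.9],"turn":[0,0,0],"claw":0}

```text
t: 12.02
ee_pos: [500.1, -52.9, 241.0]
orientation: [-1.565, -0.172, 0.174]
ft_force: [-0.3, 0.8, 0.2]
width: 0.4
```

```bash
python3 - <<'E'
from h import *
o=grab('wrist','wrist7');print(o['t'],o['ee_pos'],w2t(o['ee_pos']),o['ft_force'])
D=load('wrist7'); P=pts(D); z=P[...,2]; t=w2t(P)
for y in (114,38,-38,-114):
  print(y,[(x,float(np.percentile(z[m],50).round(1))) for x in range(20,125,10) for m in [(abs(t[...,0]-x)<3)&(abs(t[...,1]-y)<12)&(z<140)] if m.sum()>5])
grab('top','top7'); grab('side','side7')
a=cv2.imread('pics/top7.png')[130:280,130:350]; b=cv2.imread('pics/side7.png')[100:250,200:420]
cv2.imwrite('pics/c7.png',cv2.resize(np.hstack([a,b]),(800,273),interpolation=2))
E
```

```text
12.0167 [500.14197038 -52.85887912 240.95051305] [ -22.64072246 -174.00405912] [-0.28401834  0.79345103  0.15945895]
114 []
38 [(20, 12.5), (30, 12.4), (40, 12.4), (50, 12.6), (60, 12.5), (70, 12.5), (80, 12.6), (90, 11.9), (100, 4.4), (110, 4.1), (120, 46.6)]
-38 [(20, 38.3), (30, 38.3), (40, 38.3), (50, 38.4), (60, 38.2), (70, 38.2), (80, 38.2), (90, 38.3), (100, 38.5), (110, 40.5), (120, 46.2)]
-114 [(20, 38.3), (30, 38.5), (40, 38.3), (50, 38.2), (60, 38.3), (70, 38.3), (80, 38.3), (90, 38.3), (100, 38.6), (110, 40.6), (120, 46.3)]
```

View pics/wrist7.png

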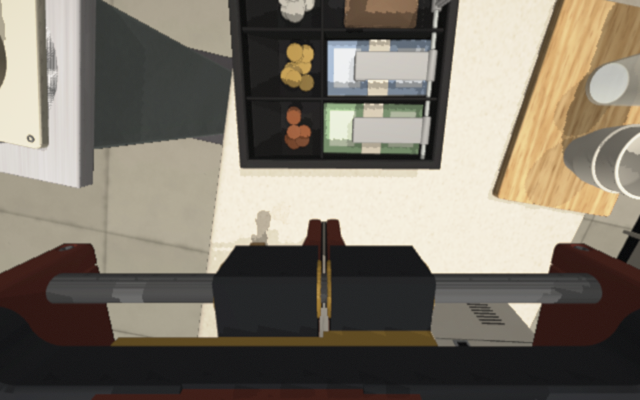

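View pics/c7.png

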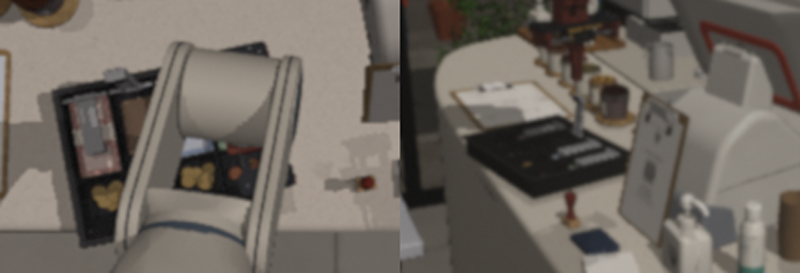

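Clips 3 and 4 lie flat at (395,65) and (390,130) in the wrist picture. The top view shows clip 1 flat over the red notes, and the side view shows only clip 2 standing. The arm is clear of everything, so I'll hand in.

```bash
python3 -c "
from h import *
print(ctrl.close_job())"
```

```text
the job is handed in; nothing more can be done
None
```

The three clips over banknotes are down: 1 (red), 3 (blue) and 4 (green). Clip 2, over the brown loyalty cards, still stands. I pushed each one from behind with the closed fingertips, and nothing was gripped or picked up. I handed the job in at about 12 s, with the arm raised clear.

- **Clip heights:** the upper faces of clips 1, 3 and 4 measured level at z ≈ 38 mm along their length. That is the rod height plus half the arm's thickness, so each lies on its notes. Clip 1 was out of the wrist camera's view in the final picture. Its height was last measured after clip 3 was pushed, and the final top view still shows it flat.
- **Clip 2 and the cards:** the final side view shows only clip 2 standing. The cards measured the same height as before (z ≈ 12–13 mm).
- **Force:** readings at the end of each move stayed below about 2.5 N.
- **Tray position:** a tray corner seen by the wrist camera disagreed with my tray estimate by about 3 mm, which did not affect the pushes.
- **Things beside the tray:** the stamp and ink pad looked unmoved in the final pictures. I did not measure the positions of any of these things afterwards.

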